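Pump up the discharged air charger

TASK

Two hand-pumped air chargers stand on the bench; one is charged, with its indicator pin fully out, and the other is not. Push the red plunger of the discharged one down with the fingertips, letting it spring back each time, until its indicator pin has risen fully out, then leave the plunger up. Press nothing on the charged one, do not touch the pins, and leave everything else on the bench where it stands.

Things in the scene. Friction and masses are not known exactly. Their poses are not given: they have to be found in the camera images.
- charger_a: One of two identical hand-pumped air chargers, fixed to the bench: grey base plate 90 x 150 x 12 mm (x, y of its own frame), origin at the centre of the underside, z up. An aluminium pump barrel with a red plunger knob stands on its +y half (barrel axis at own y = +36 mm), a round blue reservoir (64 mm wide, 67 mm tall) with the indicator pin on its -y half (pin axis at own y = -36 mm).
- charger_a_knob_top (a point): Centre of the flat top face of charger_a's red plunger knob (knob 50 mm wide, flat top 40 mm wide, edges rounded); 156 mm above the bench when up, 128 mm when fully pressed. It moves with the plunger.
- charger_a_plunger_travel (a joint): Plunger of charger_a: m pressed down, 0 = up, 0.028 = fully down against its stop. A spring brings it back up within about 0.5 s when let go; it takes about 4 N to start, about 10 N to hold down and up to 15 N on the way.
- charger_a_pin: Indicator pin of charger_a: upright yellow pin, 12 mm thick with a 15 mm head 4 mm thick, in a dark steel collar whose top is 75 mm above the bench; a green band 10 mm high at its foot comes wholly into sight only when the pin is fully out. Body origin: under the head, on the axis. Not to be touched.
- charger_a_pin_top (a point): Centre of the top of charger_a's pin: 79 mm above the bench when fully in, 112 mm when fully out.
- charger_a_pin_travel (a joint): Indicator pin of charger_a: m risen out of its collar, 0 = fully in, 0.033 = fully out. A ratchet inside lifts it by about 6 mm with each full stroke of the plunger (plunger down to its stop, then back up by at least 22 mm; the first stroke may lift it by 3 to 10 mm); it stays where it is between strokes. Once it is fully out, more strokes do nothing. One charger starts with its pin down (0 to 10 mm out, so 4 or 5 full strokes are needed), the other fully out.
- charger_b: One of two identical hand-pumped air chargers, fixed to the bench: grey base plate 90 x 150 x 12 mm (x, y of its own frame), origin at the centre of the underside, z up. An aluminium pump barrel with a red plunger knob stands on its +y half (barrel axis at own y = +36 mm), a round blue reservoir (64 mm wide, 67 mm tall) with the indicator pin on its -y half (pin axis at own y = -36 mm).
- charger_b_knob_top (a point): Centre of the flat top face of charger_b's red plunger knob (knob 50 mm wide, flat top 40 mm wide, edges rounded); 156 mm above the bench when up, 128 mm when fully pressed. It moves with the plunger.
- charger_b_plunger_travel (a joint): Plunger of charger_b: m pressed down, 0 = up, 0.028 = fully down against its stop. A spring brings it back up within about 0.5 s when let go; it takes about 4 N to start, about 10 N to hold down and up to 15 N on the way.
- charger_b_pin: Indicator pin of charger_b: upright yellow pin, 12 mm thick with a 15 mm head 4 mm thick, in a dark steel collar whose top is 75 mm above the bench; a green band 10 mm high at its foot comes wholly into sight only when the pin is fully out. Body origin: under the head, on the axis. Not to be touched.
- charger_b_pin_top (a point): Centre of the top of charger_b's pin: 79 mm above the bench when fully in, 112 mm when fully out.
- charger_b_pin_travel (a joint): Indicator pin of charger_b: m risen out of its collar, 0 = fully in, 0.033 = fully out. A ratchet inside lifts it by about 6 mm with each full stroke of the plunger (plunger down to its stop, then back up by at least 22 mm; the first stroke may lift it by 3 to 10 mm); it stays where it is between strokes. Once it is fully out, more strokes do nothing. One charger starts with its pin down (0 to 10 mm out, so 4 or 5 full strokes are needed), the other fully out.
- beaker_a: Bystander: clear beaker, 70 mm wide, 100 mm tall; origin at the centre of its underside.
- beaker_b: Bystander: clear beaker, 70 mm wide, 100 mm tall; origin at the centre of its underside.
- beaker_c: Bystander: small clear beaker, 54 mm wide, 72 mm tall; origin at the centre of its underside.
- wash_bottle: Bystander: white wash bottle with bent spout, 67 x 95 x 183 mm; origin at the centre of its underside.
- bottle_buffer: Bystander: white bottle with red cap, 54 mm wide, 130 mm tall; origin at the centre of its underside.
- timer: Bystander: flat white timer lying on its back, 66 x 62 x 14 mm; origin at the centre of its underside.
- tape_roll: Bystander: yellowish roll of tape lying flat, 66 mm wide, 18 mm high; origin at the centre of its underside.
- test_strip_box: Bystander: small white box with a row of colours, 38 x 82 x 20 mm; origin at the centre of its underside.
Not all that is in view belongs to the job. What is shaped like the charger_a but pink is not meant.

How it is judged:
By the outcome, as a careful person would: the job done as asked, in the order asked, and still so for the second after the job is handed in, with the robot touching nothing.
It also fails if it takes over 48 s, if anything falls off the work surface, if the arm or the gripper's body presses on something with over 40 N, if the wrist force passes 120 N, or if a joint passes its speed limit or range.

ROBOT

A 6-joint arm with a two-finger parallel gripper is mounted at the origin on a cart in front of the work surface, level with it; the furniture and walls round the work are solid. World frame = base frame: x ahead of the robot, y to its left, z up, the work surface at z = 0. Lengths are in m, angles in rad, forces in N, time in s.
With the tool pointing down it reaches from about 0.375 to 0.9 m from the base axis. Payload 3.1 kg.
Tool frame: the origin (TCP) lies at the very end of the fingers, on their centre line; the grasp point (between the pads) lies 19 mm behind it; z points along the fingers, y is the direction in which the jaws open and shut (so a half turn about z gives the same grasp; the last joint's range is limited). The gripper opens to 87 mm and grips with 3 to 60 N. Pads are 19 mm wide; open, the fingers measure 117 mm over their backs; the gripper's body (75 mm by 190 mm) begins 51 mm behind the grasp point.
Start: joints at [1.04, 0.527, 1.433, -0, 1.181, -0.178], TCP at [0.215, 0.587, 0.223] pointing down, gripper open.
Joint ranges: [-3.08, 3.08], [-0.75, 2.2], [0.22, 2.44], [-1.43, 4.57], [0, 2.65], [-2.85, 2.85]. Speed limits (rad/s): [2.79, 2.79, 3.14, 3.14, 3.14, 3.14].

INTERFACE

Orientations are given as a unit quaternion [x, y, z, w].
In Python, from rig import robot gives the robot as it stands.
- The arm moves only by the tool arm_command, never from a script. Its argument "targets" is a list of rows, each a list of 5 numbers: the shift along the tool's x, y, z in cm, then the turn about the tool's z in rad, then the finger opening in cm, from 0 to 8.7. In form: [[dx, dy, dz, spin, hand], ...]. A call has 1 to 5 rows; each row is the pose to reach, as a shift and turn from the pose commanded when the call began, along the tool's axes at that moment; what a row does not reach only later rows make up. A row lasts 1/8 s, in which the tool goes at most 62.5 mm and 10.7 degrees, less where a joint would pass 70% of its speed; a pose out of reach is approached as far as the arm can. A call with a gripper value outside its range is refused whole. The fingers move at their own pace and stop on an object; "newtons" is the grip in N (left out, the last holds). Time passes only in rows, so rows that repeat a pose let the fingers close. It gives the time, the measured TCP pose, the force and the opening at its end, in the units of the state.
- robot.get_obs(): the state, without advancing time (a new reading comes with each control period).
- robot.camera(name): name is "scene" or "top" or "wrist"; returns (picture, depth): 420x560x3 uint8, red, green, blue; 420x560 float32, m along the optical axis (not along the pixel's ray), 0 where there is no reading.
- robot.camera_model(name): a dict with "mtx" (3x3 intrinsics, pixels), "extrinsics" (4x4, takes a point from world to camera coordinates). Camera axes: x right, y up, looking along -z (the intrinsics and any distortion apply to the point x, -y, -z); pixel columns grow to the right and rows downward; lengths in m; the calibration is good to about 2 mm. A picture is of the moment at which its call begins: read the wrist's pose just before it. camera_model takes no time and is no camera call; for the wrist camera it gives the pose at the moment of the call.
- robot.hand_in(): hands the job in, once; it reports no verdict.
The state is a dict: "time": time; "q": joint angles; "joint_velocities": joint speeds; "joint_torque": joint torques, N m; "position": TCP position; "tool_rot": TCP orientation; "ft_force": force on the tool from outside, world axes, zero at the start; "moment": the same for the moment, N m; "grip_width": finger opening in m.
Only numpy, scipy, OpenCV 4.12 (cv2) and the standard library are available. Lean on these libraries where they do the work, as an engineer would, in place of code of your own. Each camera call takes 0.05 s, during which the arm holds its last target.

## Working session

There is one attempt and no reset: what is moved stays moved. The work goes in short steps, Python scripts to look and compute and a tool call to move; the robot and the scene stay as the last step left them, time stands still between calls to the robot, and variables do not carry over. Pictures are saved under pics/ and viewed, and the job is handed in when it is done.

Besides the shell and the picture viewer there is one more tool, called as name([rows], argument=value, ...), one row to a line, values as JSON. arm_command: Moves the arm, as the interface text tells. Its arguments: {"type":"object","properties":{"targets":{"type":"array","items":{"type":"array","items":{"type":"number"}}},"newtons":{"type":"number"}},"required":["targets"]}

```bash
mkdir -p pics; ls
python3 - <<'E'
from rig import robot
import cv2,numpy as np,pickle
o=robot.get_obs()
print({k:np.round(v,4).tolist() for k,v in o.items()})
for n in ["scene","top"]:
    p,d=robot.camera(n); m=robot.camera_model(n)
    pickle.dump((p,d,m),open(f"{n}0.pkl","wb"))
    cv2.imwrite(f"pics/{n}0.png",p[:,:,::-1])
    print(n,{k:np.round(v,3).tolist() if not isinstance(v,str) else v for k,v in m.items()})
E
```

```text
pics
{'time': 0.0, 'q': [1.0405, 0.5285, 1.4339, -0.0, 1.1814, -0.1785], 'joint_velocities': [-0.0021, -0.0007, -0.0002, 0.0011, -0.0003, -0.0002], 'joint_torque': [-0.0006, -44.0033, -17.6595, 0.0631, 0.0583, -0.0002], 'position': [0.215, 0.5861, 0.2216], 'tool_rot': [0.175, 0.9846, -0.001, -0.0004], 'ft_force': [0.5621, 0.7708, 0.1122], 'moment': [-0.0303, 0.0429, 0.0187], 'grip_width': 0.0871}
scene {'mtx': [[478.847, 0.0, 282.248], [0.0, 478.847, 210.591], [0.0, 0.0, 1.0]], 'extrinsics': [[0.503, -0.864, 0.006, -0.37], [0.453, 0.27, 0.85, -0.316], [-0.736, -0.425, 0.527, -1.519], [0.0, 0.0, 0.0, 1.0]]}
top {'mtx': [[435.464, 0.0, 275.242], [0.0, 435.464, 202.091], [0.0, 0.0, 1.0]], 'extrinsics': [[0.024, -1.0, -0.003, -0.138], [0.987, 0.023, 0.161, -0.548], [-0.161, -0.007, 0.987, -1.482], [0.0, 0.0, 0.0, 1.0]]}
```

View pics/scene0.png

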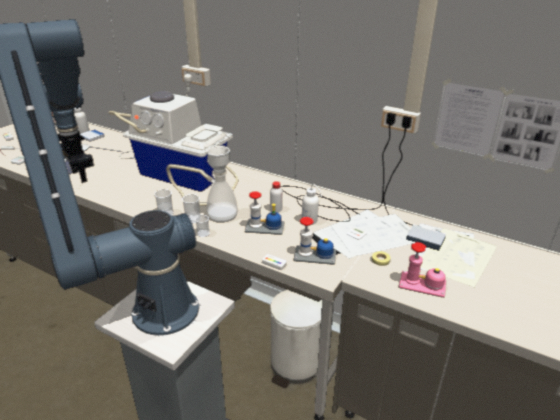

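View pics/top0.png

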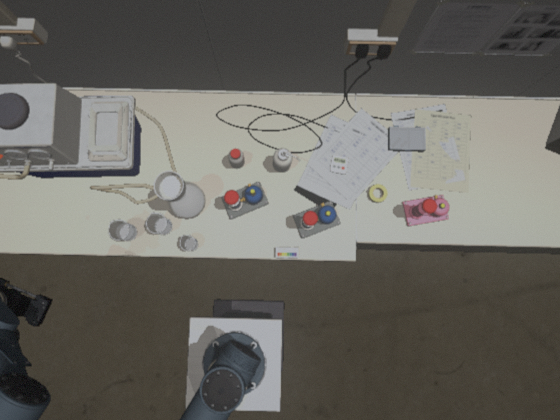

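```bash
cat > h.py <<'E'
import cv2,numpy as np,pickle
def ray(m,u,v):
    K=m["mtx"];T=np.array(m["extrinsics"])
    dc=np.array([(u-K[0][2])/K[0][0],-(v-K[1][2])/K[1][1],-1.0])
    R=T[:3,:3]; c=-R.T@T[:3,3]; return c,R.T@dc
def onplane(m,u,v,z):
    c,d=ray(m,u,v); return c+d*(z-c[2])/d[2]
def proj(m,p):
    T=np.array(m["extrinsics"]);K=np.array(m["mtx"]);q=T[:3,:3]@np.array(p)+T[:3,3]
    return K[0,0]*q[0]/-q[2]+K[0,2],K[1,1]*(-q[1])/-q[2]+K[1,2]
def two(m1,a,m2,b):
    c1,d1=ray(m1,*a);c2,d2=ray(m2,*b)
    s=np.linalg.lstsq(np.stack([d1,-d2],1),c2-c1,rcond=None)[0]
    p,q=c1+s[0]*d1,c2+s[1]*d2
    return (p+q)/2,np.linalg.norm(p-q)
def blobs(p,lo,hi,mn=8):
    h=cv2.cvtColor(p,cv2.COLOR_RGB2HSV); k=cv2.inRange(h,lo,hi)
    if lo[0]==0 : k|=cv2.inRange(h,(172,lo[1],lo[2]),(180,255,255))
    n,l,s,c=cv2.connectedComponentsWithStats(k)
    return [(np.round(c[i],1).tolist(),s[i].tolist()) for i in range(1,n) if s[i][4]>=mn]
E
python3 - <<'E'
from h import *
p,d,m=pickle.load(open("scene0.pkl","rb"));t,dt,mt=pickle.load(open("top0.pkl","rb"))
a=cv2.resize(p[180:270,230:350],None,fx=6.5,fy=6.5,interpolation=cv2.INTER_CUBIC)
cv2.imwrite("pics/crop_s.png",a[:,:,::-1])
a=cv2.resize(t[170:250,215:345],None,fx=6,fy=6,interpolation=cv2.INTER_CUBIC)
cv2.imwrite("pics/crop_t.png",a[:,:,::-1])
for n,(i,mm) in dict(s=(p,m),t=(t,mt)).items():
    print(n,"red",blobs(i,(0,150,90),(8,255,255)))
    print(n,"blue",blobs(i,(100,130,40),(125,255,255)))
    print(n,"yel",blobs(i,(18,130,100),(35,255,255),2))
for c in blobs(t,(0,150,90),(8,255,255)): print(c[0],onplane(mt,*c[0],0.15).round(3))
E
```

```text
s red [([275.8, 184.6], [273, 182, 6, 6, 28]), ([254.7, 194.6], [250, 192, 11, 7, 56]), ([306.1, 220.6], [300, 217, 13, 9, 81]), ([418.4, 246.6], [412, 242, 14, 10, 106])]
s blue [([164.0, 160.1], [131, 140, 82, 42, 1517]), ([189.6, 179.2], [171, 169, 40, 22, 532]), ([273.1, 220.0], [267, 213, 14, 14, 153]), ([324.5, 248.0], [318, 240, 15, 16, 196])]
s yel [([273.3, 206.5], [272, 204, 3, 7, 15]), ([263.7, 220.3], [263, 220, 2, 2, 3]), ([325.5, 239.5], [325, 239, 2, 2, 4]), ([313.8, 248.2], [312, 248, 4, 2, 5]), ([436.7, 269.4], [435, 269, 4, 2, 7]), ([423.2, 276.6], [422, 276, 3, 2, 5])]
t red [([231.2, 196.7], [225, 191, 13, 12, 65]), ([433.8, 205.4], [432, 201, 4, 10, 12]), ([308.2, 213.4], [305, 212, 7, 5, 10])]
t blue []
t yel []
[231.2, 196.7] [0.548 0.018 0.15 ]
[433.8, 205.4] [ 0.535 -0.641  0.15 ]
[308.2, 213.4] [ 0.499 -0.234  0.15 ]
```

View pics/crop_s.png

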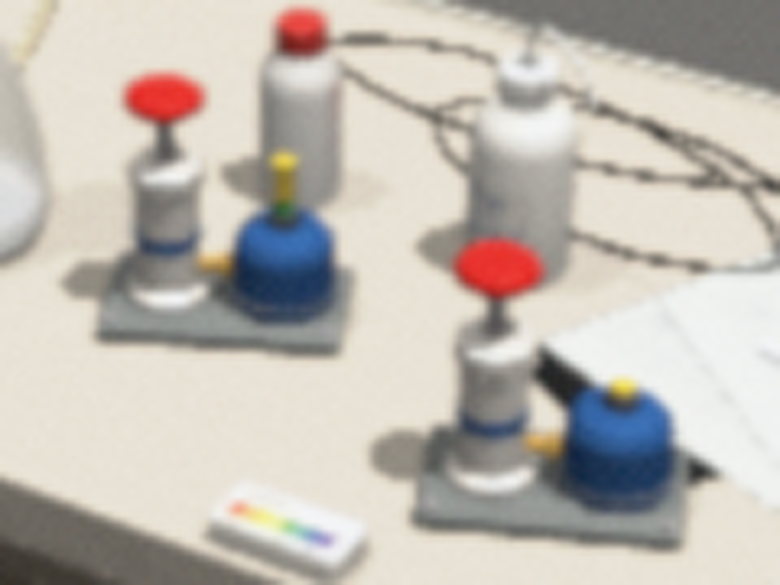

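View pics/crop_t.png

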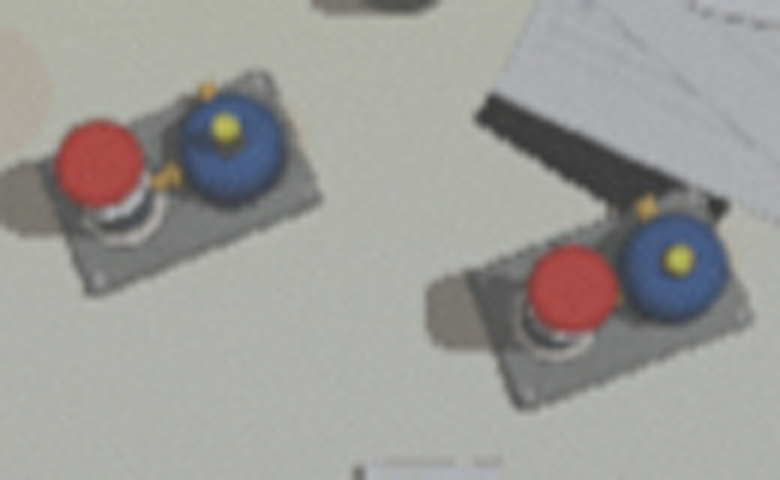

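The candidates in the scene picture are:
- Left charger, knob (255,195): its pin at (273,206) stands tall with the green band showing, so it is charged.
- Right charger, knob (306,221): its pin at (325,239) is down, so it is discharged.
- Pink look-alike, knob (418,246): not meant.
- Red bottle cap (276,185): not a charger.

I choose the right charger, at about (310,218) in the top picture. The close crop confirms this choice.

Run:
```python
from h import *
p,d,m=pickle.load(open("scene0.pkl","rb"));t,dt,mt=pickle.load(open("top0.pkl","rb"))
r=[b for b in blobs(t,(0,110,60),(10,255,255),30)]; print(r)
y=[b for b in blobs(t,(20,100,60),(40,255,255),4)]; print(y)
for b in r: print(b[0],onplane(mt,*b[0],0.152).round(4))
k=min(r,key=lambda b:abs(b[0][0]-310))[0]
P=two(m,(306.1,220.6),mt,k); print("two",P)
print("proj of onplane in scene",proj(m,onplane(mt,*k,0.152)))
pin=onplane(mt,(680/6+215-.5),(260/6+170-.5),0.082); print("pin",pin)
print("depth top", dt[int(k[1]),int(k[0])])
kk=onplane(mt,*k,0.152); v=pin-kk; print("dist",np.hypot(*v[:2]),"ang",np.degrees(np.arctan2(v[1],v[0])))
# heights map near charger
ys,xs=np.mgrid[0:420,0:560]
for (u,v) in [(282,158),(236,158),(170,185),(185,200),(252,198)]:
    c,dd=ray(mt,u,v); print((u,v),(c+dd*dt[v,u]).round(3))
```

```text
[([235.0, 153.1], [231, 149, 9, 9, 68]), ([231.0, 197.0], [224, 190, 15, 14, 154]), ([429.3, 205.7], [422, 199, 15, 15, 164]), ([310.0, 217.6], [303, 211, 15, 14, 166])]
[([252.2, 191.2], [251, 190, 4, 4, 11]), ([435.5, 196.5], [435, 196, 2, 2, 4]), ([322.5, 204.5], [322, 204, 2, 2, 4]), ([442.2, 205.2], [441, 204, 4, 4, 11]), ([327.5, 212.6], [326, 211, 4, 4, 11])]
[235.0, 153.1] [0.6947 0.0115 0.152 ]
[231.0, 197.0] [0.5468 0.0188 0.152 ]
[429.3, 205.7] [ 0.5333 -0.6259  0.152 ]
[310.0, 217.6] [ 0.4852 -0.2394  0.152 ]
two (array([ 0.48640075, -0.24071655,  0.14783838]), np.float64(0.0023446236423074864))
proj of onplane in scene (np.float64(305.3282126872381), np.float64(219.70163690379394))
pin [ 0.51198601 -0.30502274  0.082     ]
depth top 1.405238
dist 0.07085830190195845 ang -67.82507629290227
(282, 158) [ 0.681 -0.145  0.154]
(236, 158) [0.685 0.01  0.126]
(170, 185) [0.562 0.194 0.255]
(185, 200) [0.533 0.168 0.155]
(252, 198) [ 0.56  -0.045  0.067]
```

```bash
cat >> h.py <<'E'
from scipy.spatial.transform import Rotation as Ro
def totool(q,d): return np.round(Ro.from_quat(q).inv().apply(d)*100,1)
E
python3 - <<'E'
from h import *
from rig import robot
q=robot.get_obs()["tool_rot"]
print(totool(q,[.205,-.436,0]),totool(q,[.066,-.39,-0.08]))
E
```

```text
[-34.3 -33.9   0.1] [-19.6 -34.3   8.1]
```

arm_command([
  [0,0,-5,0,0],
  [0,0,-10,0,0],
  [0,0,-14,0,0],
])

```text
time: 0.48
position: [0.2153, 0.5867, 0.3642]
tool_rot: [0.175, 0.985, 0.0, 0.0]
ft_force: [0.6, 1.4, -0.2]
grip_width: 0.065
```

arm_command([
  [-4,-4,0,0,0],
  [-8,-8,0,0,0],
  [-12,-12,0,0,0],
  [-16,-16,0,0,0],
  [-20,-20,0,0,0],
])

```text
time: 1.1
position: [0.3344, 0.3283, 0.3623]
tool_rot: [0.175, 0.985, -0.0, -0.0]
ft_force: [1.2, 0.1, 0.2]
grip_width: 0.015
```

arm_command([
  [-4,-4,0,0,0],
  [-8,-8,0,0,0],
  [-12,-12,0,0,0],
  [-14,-14,0,0,0],
])

```text
time: 1.6
position: [0.418, 0.148, 0.3623]
tool_rot: [0.176, 0.984, -0.0, -0.0]
ft_force: [1.3, -0.2, 1.0]
grip_width: 0.001
```

arm_command([
  [-2.5,-5,0,0,0],
  [-5,-10,0,0,0],
  [-8,-15,0,0,0],
  [-11,-20,0,0,0],
  [-14,-25,0,0,0],
])

```text
time: 2.22
position: [0.4624, -0.1343, 0.3623]
tool_rot: [0.175, 0.985, 0.0, -0.0]
ft_force: [1.1, 0.1, -0.5]
grip_width: 0.001
```

Run:
```python
from h import *
from rig import robot
o=robot.get_obs();m=robot.camera_model("wrist")
p,d=robot.camera("wrist"); cv2.imwrite("pics/w1.png",p[:,:,::-1])
pickle.dump((p,d,m),open("w1.pkl","wb"))
r=blobs(p,(0,110,60),(10,255,255),60); print(r)
for b in r: print(b[0],onplane(m,*b[0],0.152).round(4))
print(o["position"],totool(o["tool_rot"],np.array([.486,-.24,.2])-o["position"]))
```

```text
[([413.7, 209.0], [395, 190, 39, 38, 1156]), ([206.2, 227.8], [188, 214, 38, 26, 844]), ([57.1, 300.8], [43, 294, 34, 19, 324]), ([428.8, 302.4], [415, 294, 28, 20, 437])]
[413.7, 209.0] [0.5463 0.0145 0.152 ]
[206.2, 227.8] [ 0.4791 -0.2397  0.152 ]
[57.1, 300.8] [ 0.5047 -0.4721  0.152 ]
[428.8, 302.4] [0.6822 0.0022 0.152 ]
[ 0.462442   -0.13429839  0.36228988] [-5.9 -9.1 16.2]
```

View pics/w1.png

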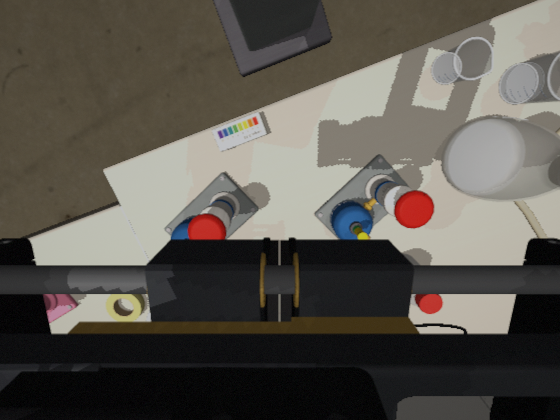

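The wrist picture shows the discharged charger's knob at about (207,228), with its lower edge cut off by the finger. The charged charger's knob is at (414,209). I'll correct for the occlusion by fitting a circle to the visible upper edge.

Run:
```python
from h import *
p,d,m=pickle.load(open("w1.pkl","rb"))
for v in (232,233): print(onplane(m,207,v,0.152).round(4), proj(m,[.486,-.2397,.152]))
print(onplane(m,414,209,.152), "top cam said .5468 .0188")
```

```text
[ 0.4846 -0.241   0.152 ] (np.float64(208.36370160701026), np.float64(232.6328367591517))
[ 0.4859 -0.2415  0.152 ] (np.float64(208.36370160701026), np.float64(232.6328367591517))
[0.54647254 0.01490055 0.152     ] top cam said .5468 .0188
```

arm_command([
  [-2,-3,4,0,0],
  [-4,-6,8,0,0],
  [-6,-9,13,0,0],
  [-6,-9,13,0,0],
])

```text
time: 2.78
position: [0.4858, -0.238, 0.2276]
tool_rot: [0.176, 0.984, 0.002, -0.005]
ft_force: [0.1, -0.7, 1.0]
grip_width: 0.0007
```

arm_command([
  [0,-0.2,3,0,0],
  [0,-0.2,6,0,0],
  [0,-0.2,6,0,0],
])

```text
time: 3.15
position: [0.4861, -0.2378, 0.1719]
tool_rot: [0.175, 0.985, 0.001, -0.002]
ft_force: [0.2, -0.5, 0.3]
grip_width: 0.0003
```

arm_command([
  [0,-0.2,1.5,0,0],
  [0,-0.2,2.8,0,0],
  [0,-0.2,3.8,0,0],
  [0,-0.2,4.4,0,0],
  [0,-0.2,4.4,0,0],
])

```text
time: 3.78
position: [0.488, -0.2423, 0.13]
tool_rot: [0.175, 0.985, -0.001, 0.002]
ft_force: [-0.8, 1.4, 8.1]
grip_width: 0.0004
```

arm_command([
  [0,0,0.3,0,0],
  [0,0,0.4,0,0],
  [0,0,0.4,0,0],
])

```text
time: 4.15
position: [0.4881, -0.2423, 0.1283]
tool_rot: [0.175, 0.985, -0.001, 0.002]
ft_force: [-2.6, 2.4, 20.5]
grip_width: 0.0003
```

arm_command([
  [0,0,-3,0,0],
  [0,0,-5,0,0],
  [0,0,-5,0,0],
  [0,0,-5,0,0],
  [0,0,-5,0,0],
])

```text
time: 4.78
position: [0.486, -0.241, 0.1735]
tool_rot: [0.175, 0.985, 0.001, -0.001]
ft_force: [0.2, -0.0, -0.4]
grip_width: 0.0004
```

```bash
cat > look.py <<'E'
from h import *
from rig import robot
import sys
n=sys.argv[1]
p,d=robot.camera("scene"); m=robot.camera_model("scene")
pickle.dump((p,d,m),open(f"s{n}.pkl","wb"))
a=cv2.resize(p[180:270,230:350],None,fx=6.5,fy=6.5,interpolation=cv2.INTER_CUBIC)
cv2.imwrite(f"pics/s{n}.png",a[:,:,::-1]); o=robot.get_obs()
print(o["time"],o["position"],o["ft_force"],blobs(p,(18,110,80),(38,255,255),2),blobs(p,(0,150,90),(8,255,255)))
E
python3 look.py 1
```

```text
4.825 [ 0.48602488 -0.24108371  0.17352204] [-0.30476458  0.17963618 -0.87825734] [([301.0, 192.5], [300, 192, 3, 2, 4]), ([273.2, 206.6], [272, 204, 3, 7, 17]), ([263.1, 220.3], [261, 220, 5, 2, 7]), ([325.5, 239.0], [325, 238, 2, 3, 6]), ([313.5, 247.8], [311, 247, 6, 3, 13]), ([436.6, 269.7], [435, 269, 4, 3, 9]), ([423.2, 276.6], [422, 276, 3, 2, 5])] [([57.8, 107.6], [56, 107, 5, 2, 9]), ([276.3, 185.0], [274, 183, 6, 5, 28]), ([254.8, 194.7], [250, 192, 11, 7, 55]), ([306.1, 220.8], [301, 217, 12, 8, 70]), ([418.4, 246.6], [412, 242, 14, 10, 106])]
```

View pics/s1.png

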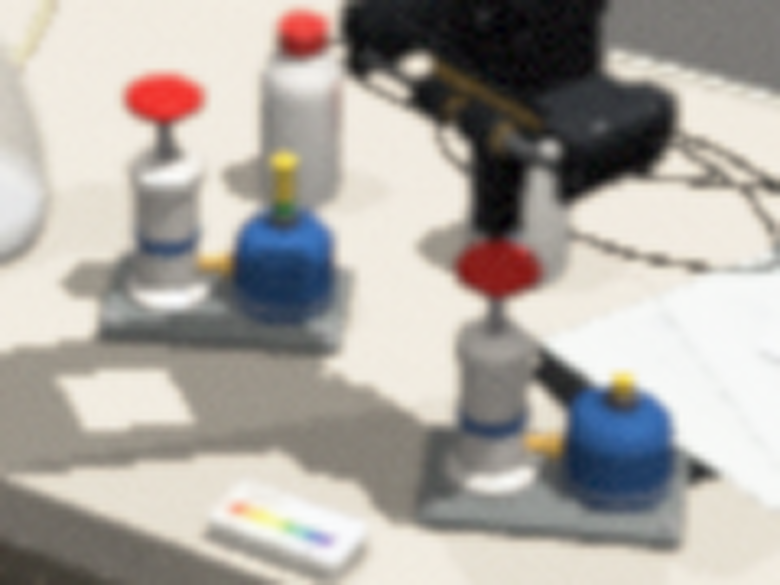

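The knob is back up at crop (498,268). The pin top has moved from crop (623,382) to (623,374), so the first stroke counted. I'll carry on pumping.

arm_command([
  [0,0,1.8,0,0],
  [0,0,3.2,0,0],
  [0,0,4.4,0,0],
  [0,0,5,0,0],
  [0,0,5,0,0],
])

```text
time: 5.45
position: [0.4873, -0.2421, 0.1282]
tool_rot: [0.175, 0.985, -0.001, 0.001]
ft_force: [-4.8, 4.0, 27.0]
grip_width: 0.0008
```

arm_command([
  [0,0,0,0,0],
  [0,0,-3,0,0],
  [0,0,-5,0,0],
  [0,0,-5,0,0],
  [0,0,-5,0,0],
])

```text
time: 6.08
position: [0.4859, -0.241, 0.1734]
tool_rot: [0.175, 0.985, 0.001, -0.001]
ft_force: [-0.1, 0.1, -0.8]
grip_width: 0.0007
```

```bash
python3 look.py 2
```

```text
6.125 [ 0.48578964 -0.24092393  0.17315328] [-0.00575177  0.66897386 -0.34616028] [([300.5, 192.2], [299, 191, 4, 3, 4]), ([273.2, 206.6], [272, 204, 3, 7, 17]), ([263.1, 220.3], [261, 220, 5, 2, 7]), ([325.5, 238.2], [325, 236, 2, 5, 8]), ([313.2, 247.8], [311, 247, 5, 3, 12]), ([436.6, 269.7], [435, 269, 4, 3, 9]), ([423.2, 276.6], [422, 276, 3, 2, 5])] [([57.5, 107.5], [56, 107, 4, 2, 8]), ([276.3, 185.0], [274, 183, 6, 5, 28]), ([254.8, 194.7], [250, 192, 11, 7, 55]), ([305.9, 220.7], [301, 217, 11, 8, 69]), ([418.4, 246.6], [412, 242, 14, 10, 106])]
```

View pics/s2.png

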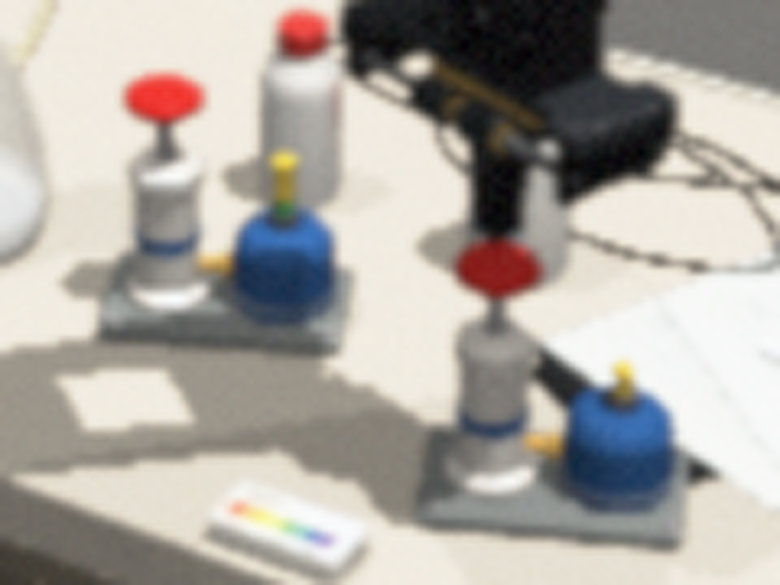

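The pin top is now at crop (623,366), so it rises with each stroke. I'll do two more full strokes and look again.

arm_command([
  [0,0,1.8,0,0],
  [0,0,3.2,0,0],
  [0,0,4.4,0,0],
  [0,0,5,0,0],
  [0,0,5,0,0],
])

```text
time: 6.75
position: [0.487, -0.2418, 0.1281]
tool_rot: [0.175, 0.985, -0.001, 0.001]
ft_force: [-5.3, 4.1, 31.3]
grip_width: 0.0005
```

arm_command([
  [0,0,0,0,0],
  [0,0,-3,0,0],
  [0,0,-5,0,0],
  [0,0,-5,0,0],
  [0,0,-5,0,0],
])

```text
time: 7.38
position: [0.4857, -0.2408, 0.1731]
tool_rot: [0.175, 0.985, 0.001, -0.001]
ft_force: [0.4, 0.4, -0.3]
grip_width: 0.0007
```

arm_command([
  [0,0,1.8,0,0],
  [0,0,3.2,0,0],
  [0,0,4.4,0,0],
  [0,0,5,0,0],
  [0,0,5,0,0],
])

```text
time: 8.0
position: [0.4869, -0.2417, 0.1281]
tool_rot: [0.175, 0.985, -0.0, 0.001]
ft_force: [-5.6, 3.3, 32.1]
grip_width: 0.0005
```

arm_command([
  [0,0,0,0,0],
  [0,0,-3,0,0],
  [0,0,-5,0,0],
  [0,0,-5,0,0],
  [0,0,-5,0,0],
])

```text
time: 8.62
position: [0.4857, -0.2408, 0.1729]
tool_rot: [0.175, 0.985, 0.001, -0.001]
ft_force: [0.6, 0.3, -0.0]
grip_width: 0.0005
```

```bash
python3 look.py 3
```

```text
8.675 [ 0.48563651 -0.24079251  0.17283201] [0.32594543 0.85191839 0.47803976] [([297.5, 190.5], [297, 190, 2, 2, 2]), ([306.2, 200.8], [306, 200, 2, 3, 4]), ([273.2, 206.6], [272, 204, 3, 7, 17]), ([263.1, 220.3], [261, 220, 5, 2, 7]), ([326.0, 236.5], [326, 234, 1, 6, 6]), ([313.2, 247.8], [311, 247, 5, 3, 12]), ([436.6, 269.7], [435, 269, 4, 3, 9]), ([423.2, 276.6], [422, 276, 3, 2, 5])] [([58.0, 107.5], [56, 107, 5, 2, 10]), ([276.3, 185.0], [274, 183, 6, 5, 28]), ([254.8, 194.7], [250, 192, 11, 7, 55]), ([306.1, 220.7], [301, 217, 12, 8, 71]), ([418.4, 246.6], [412, 242, 14, 10, 106])]
```

View pics/s3.png

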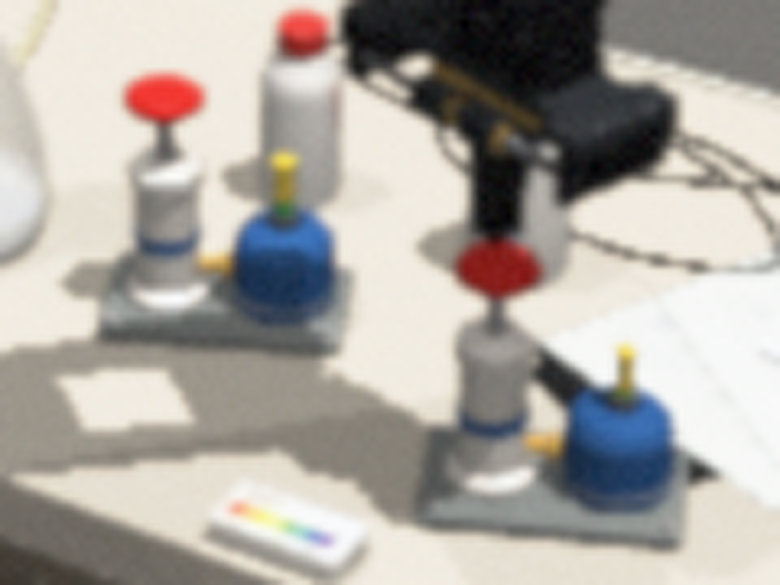

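The pin top is at crop (625,348), and the green band is only just starting to show. It needs another one or two strokes. The bottom force is creeping up, so I'll press slightly less deep.

arm_command([
  [0,0,1.8,0,0],
  [0,0,3.2,0,0],
  [0,0,4.3,0,0],
  [0,0,4.8,0,0],
  [0,0,4.8,0,0],
])

```text
time: 9.3
position: [0.4869, -0.2418, 0.1283]
tool_rot: [0.175, 0.985, -0.0, 0.0]
ft_force: [-2.3, 1.2, 18.4]
grip_width: 0.0003
```

arm_command([
  [0,0,0,0,0],
  [0,0,-3,0,0],
  [0,0,-4.8,0,0],
  [0,0,-4.8,0,0],
  [0,0,-4.8,0,0],
])

```text
time: 9.93
position: [0.4858, -0.2409, 0.1731]
tool_rot: [0.175, 0.985, 0.001, -0.001]
ft_force: [0.0, 0.2, 0.3]
grip_width: 0.0004
```

```bash
python3 look.py 4
```

```text
9.975 [ 0.48569614 -0.24083314  0.17301551] [-0.17448941 -0.08922    -0.06797338] [([273.2, 206.6], [272, 204, 3, 7, 17]), ([263.4, 220.4], [261, 220, 5, 2, 8]), ([326.1, 234.1], [326, 232, 2, 6, 7]), ([313.2, 247.8], [311, 247, 5, 3, 12]), ([436.6, 269.7], [435, 269, 4, 3, 9]), ([423.2, 276.6], [422, 276, 3, 2, 5])] [([57.8, 107.6], [56, 107, 5, 2, 9]), ([276.3, 185.0], [274, 183, 6, 5, 28]), ([254.8, 194.7], [250, 192, 11, 7, 55]), ([306.0, 220.7], [301, 217, 12, 8, 72]), ([418.4, 246.6], [412, 242, 14, 10, 106])]
```

View pics/s4.png

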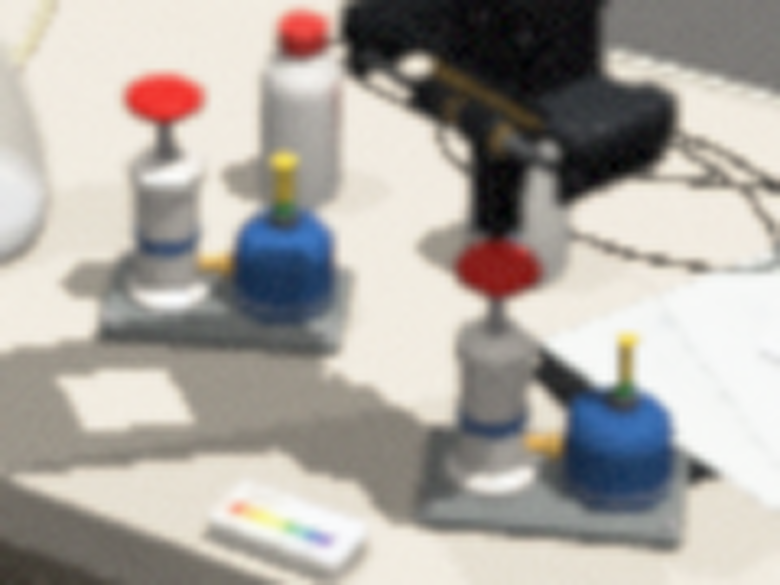

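The green band is now in view, with the pin top at crop (627,337). Extra strokes do no harm, so I'll do one more and compare.

arm_command([
  [0,0,1.8,0,0],
  [0,0,3.2,0,0],
  [0,0,4.3,0,0],
  [0,0,4.8,0,0],
  [0,0,4.8,0,0],
])

```text
time: 10.6
position: [0.487, -0.2418, 0.1283]
tool_rot: [0.175, 0.985, -0.0, 0.001]
ft_force: [-2.7, 1.8, 18.5]
grip_width: 0.0004
```

arm_command([
  [0,0,0,0,0],
  [0,0,-3,0,0],
  [0,0,-4.8,0,0],
  [0,0,-4.8,0,0],
  [0,0,-4.8,0,0],
])

```text
time: 11.22
position: [0.4858, -0.2409, 0.1732]
tool_rot: [0.175, 0.985, 0.001, -0.001]
ft_force: [0.3, -0.8, -0.1]
grip_width: 0.0004
```

```bash
python3 look.py 5
python3 - <<'E'
from h import *
m=pickle.load(open("s5.pkl","rb"))[2]
for z in (.075,.079,.1,.106,.112): print(z,np.round(proj(m,[.512,-.305,z]),1), np.round((np.array(proj(m,[.512,-.305,z]))-[230,180])*6.5))
def top(f):
    p=pickle.load(open(f,"rb"))[0]; h=cv2.cvtColor(p,cv2.COLOR_RGB2HSV).astype(int)
    return [tuple(h[v,326]) for v in range(228,244)]
for n in (3,4,5): print(n,[tuple(map(int,x)) for x in top(f"s{n}.pkl")])
E
```

```text
11.275 [ 0.48573716 -0.24083907  0.17309195] [ 0.70798718  0.33839593 -0.3871755 ] [([299.3, 191.7], [299, 191, 2, 2, 3]), ([273.2, 206.6], [272, 204, 3, 7, 17]), ([263.4, 220.4], [261, 220, 5, 2, 8]), ([326.0, 234.5], [326, 232, 1, 6, 6]), ([313.2, 247.8], [311, 247, 5, 3, 12]), ([436.6, 269.7], [435, 269, 4, 3, 9]), ([423.2, 276.6], [422, 276, 3, 2, 5])] [([58.2, 107.4], [56, 107, 5, 2, 9]), ([276.3, 185.0], [274, 183, 6, 5, 28]), ([254.8, 194.7], [250, 192, 11, 7, 55]), ([306.0, 220.7], [301, 217, 11, 8, 70]), ([418.3, 246.6], [412, 242, 14, 10, 105])]
0.075 [324.2 239.2] [612. 385.]
0.079 [324.3 238.3] [613. 379.]
0.1 [324.6 233.5] [615. 348.]
0.106 [324.7 232.1] [615. 339.]
0.112 [324.8 230.7] [616. 330.]
3 [(45, 2, 247), (60, 2, 247), (45, 2, 246), (38, 4, 245), (25, 27, 245), (26, 98, 244), (25, 145, 231), (23, 134, 183), (23, 114, 165), (23, 112, 166), (23, 122, 163), (25, 130, 145), (34, 100, 115), (51, 44, 92), (107, 63, 85), (108, 139, 123)]
4 [(45, 2, 246), (60, 1, 247), (27, 10, 245), (26, 85, 244), (25, 150, 234), (23, 138, 187), (23, 115, 162), (23, 114, 163), (23, 111, 165), (25, 111, 159), (34, 92, 139), (53, 87, 120), (68, 91, 107), (76, 37, 90), (113, 60, 89), (108, 140, 124)]
5 [(30, 2, 246), (45, 2, 247), (25, 11, 245), (25, 86, 244), (25, 152, 232), (23, 138, 191), (23, 114, 163), (23, 114, 163), (23, 112, 164), (25, 110, 157), (34, 95, 140), (53, 86, 119), (68, 91, 106), (74, 38, 87), (111, 59, 86), (108, 139, 123)]
```

View pics/s5.png

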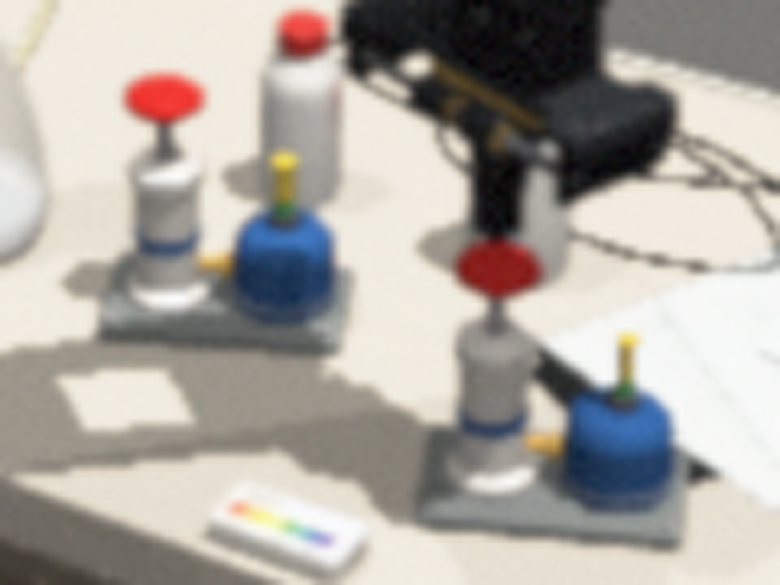

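The pin did not move between strokes 5 and 6, which suggests it is fully out. To be sure, I'll do one deeper stroke, then back off and compare both pins.

arm_command([
  [0,0,1.8,0,0],
  [0,0,3.2,0,0],
  [0,0,4.4,0,0],
  [0,0,4.9,0,0],
  [0,0,4.9,0,0],
])

```text
time: 11.9
position: [0.487, -0.2418, 0.1282]
tool_rot: [0.175, 0.985, -0.0, 0.001]
ft_force: [-3.6, 2.5, 23.8]
grip_width: 0.0005
```

arm_command([
  [0,0,0,0,0],
  [0,0,-3,0,0],
  [0,0,-6,0,0],
  [0,0,-12,0,0],
  [0,0,-18,0,0],
])

```text
time: 12.52
position: [0.4858, -0.241, 0.3055]
tool_rot: [0.175, 0.985, 0.001, -0.002]
ft_force: [0.4, -0.3, -0.6]
grip_width: 0.0003
```

arm_command([
  [2,5,-3,0,0],
  [4,10,-6,0,0],
  [4,15,-6,0,0],
  [4,18,-6,0,0],
  [4,18,-6,0,0],
])

```text
time: 13.15
position: [0.5108, -0.0568, 0.3643]
tool_rot: [0.173, 0.985, 0.0, -0.001]
ft_force: [-0.6, -0.2, -0.2]
grip_width: 0.0004
```

```bash
python3 look.py 6
python3 - <<'E'
from h import *
from rig import robot
m=robot.camera_model("wrist"); p,d=robot.camera("wrist"); cv2.imwrite("pics/w2.png",p[:,:,::-1])
s=pickle.load(open("s6.pkl","rb"))[0]
a=cv2.resize(s[198:222,262:286],None,fx=16,fy=16,interpolation=cv2.INTER_NEAREST)
b=cv2.resize(s[224:248,314:338],None,fx=16,fy=16,interpolation=cv2.INTER_NEAREST)
cv2.imwrite("pics/pins.png",np.hstack([a,b])[:,:,::-1])
h=cv2.cvtColor(s,cv2.COLOR_RGB2HSV)
print("charged",h[202:216,273].tolist()); print("ours",h[228:243,326].tolist())
t,_=robot.camera("top"); cv2.imwrite("pics/top_end.png",t[:,:,::-1])
E
```

```text
13.2 [ 0.51065497 -0.05808601  0.36432723] [ 0.31226821  0.01489542 -0.35585403] [([257.1, 125.9], [254, 124, 7, 4, 8]), ([263.8, 132.2], [263, 132, 3, 2, 4]), ([273.2, 206.6], [272, 204, 3, 7, 17]), ([263.1, 220.3], [261, 220, 5, 2, 7]), ([326.2, 233.7], [326, 232, 2, 5, 6]), ([313.2, 247.8], [311, 247, 5, 3, 12]), ([436.6, 269.7], [435, 269, 4, 3, 9]), ([423.2, 276.6], [422, 276, 3, 2, 5])] [([57.8, 107.6], [56, 107, 5, 2, 9]), ([276.3, 185.0], [274, 183, 6, 5, 28]), ([254.9, 194.6], [250, 192, 11, 7, 52]), ([306.1, 220.6], [300, 217, 13, 9, 81]), ([418.4, 246.6], [412, 242, 14, 10, 106])]
charged [[20, 36, 157], [24, 100, 198], [26, 152, 230], [25, 170, 214], [24, 164, 159], [24, 160, 142], [23, 159, 144], [23, 159, 143], [25, 148, 133], [42, 120, 108], [63, 98, 101], [72, 59, 87], [106, 71, 83], [108, 146, 131]]
ours [[45, 2, 246], [40, 3, 246], [27, 11, 245], [27, 86, 246], [26, 151, 236], [24, 137, 193], [23, 119, 165], [23, 115, 164], [23, 117, 164], [25, 107, 162], [33, 95, 137], [53, 86, 119], [69, 89, 106], [78, 34, 91], [110, 62, 90]]
```

View pics/pins.png

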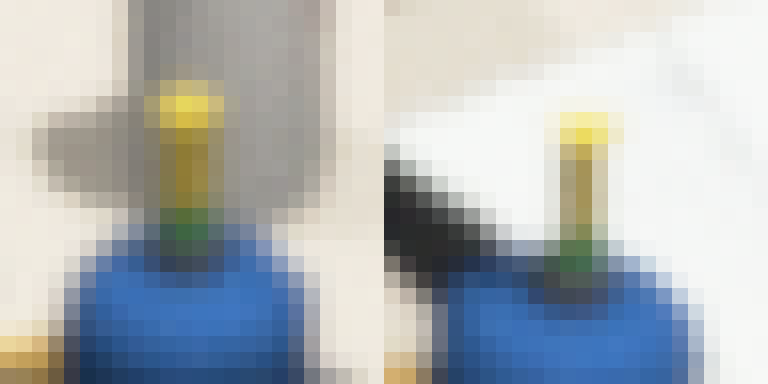

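View pics/w2.png

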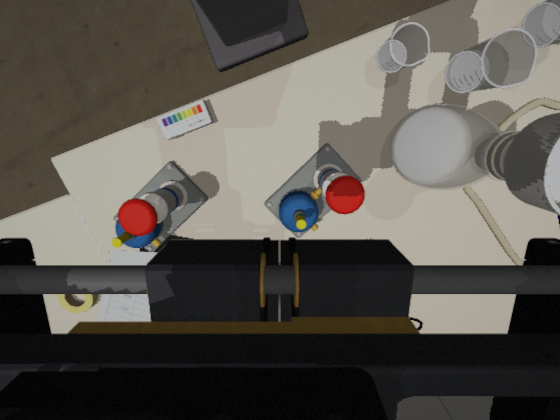

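View pics/top_end.png

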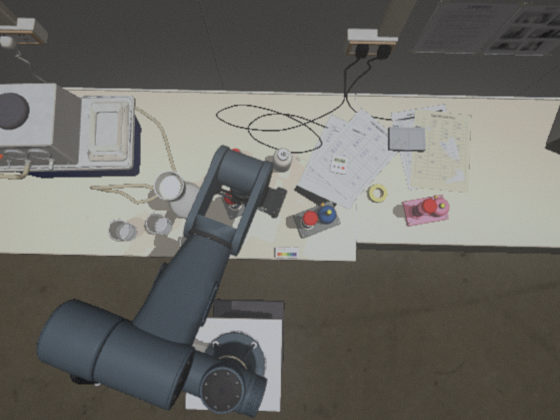

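Both pins now look the same, with about 9 rows from head to collar and the green band in view: charged at scene (273,204–213), pumped at (326,231–240). The knob is up at (306,221) and nothing else has moved, so I'll hand in.

Run:
```python
from rig import robot
o=robot.get_obs(); print(o["time"],o["position"],o["ft_force"],abs(o["joint_velocities"]).max())
print(robot.hand_in())
```

```text
13.3 [ 0.51060081 -0.05934486  0.36460804] [-0.49743831 -0.70354644  0.13599402] 0.017270528012015597
the job is handed in; nothing more can be done
None
```

I pumped the discharged charger (the right-hand one, knob at about x 0.486, y -0.240) with closed fingertips until its indicator pin was fully out, then handed the job in at 13.3 s.

- **Strokes:** I made seven full strokes, pressing to the stop each time (TCP height 0.128 m). The highest force read at the bottom of a stroke was about 32 N. The pin rose over strokes 1–5 and did not move on strokes 6 and 7.
- **Last checks:** The pin shows the same height and green band as the charged charger's pin. The plunger is up, and its red knob is back at its starting pixel. The arm is clear, holding about 0.36 m above the bench with no contact force.
- **Everything else:** I pressed nothing on the charged charger and touched no pins. As far as the last pictures show, the other things stand where they were. The arm hid some of them in the last top view.
- **Disagreement:** Projecting the pin's position predicted its fully-out top at row 230.7 in the scene picture, and I saw it at about row 231. The columns differed by about 1.5 pixels, roughly what the calibration error explains.

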